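# Blow out a machined end cap on the press-to-blow nozzle

### The job

Open the red air valve fully. Then take the aluminium end cap from the blue tray, fit it mouth down over the sprung brass nozzle, and press it down, without ramming it, until it sits firmly on the stop ring below; finish while still holding it pressed there, so that the air keeps blowing its bore clean. Leave the mug, the brush and the bottle alone.

Things in the scene. Friction and masses are not known exactly. Their poses are not given: they have to be found in the camera images.
- station: Press-to-blow air station, fixed: aluminium base plate 130 mm (its x) by 370 mm (its y), top 15 mm above the table; origin at the table under its middle, z up. Along its y: brass inlet elbow at -160 mm, ball valve at -75 mm (body up to 62 mm, stem 80), grey regulator with black knob at +22 mm (105 mm high), white round nest, 72 mm across, 51 mm high, at +115 mm in a low steel chip pan.
- lever (a joint): Angle of the ball valve's lever, rad: 0 = shut (across the pipe, pointing along the station's -x), 1.571 = fully open (along the pipe, pointing along the station's -y, away from the nest); a stop at either end. It opens counter-clockwise seen from above, starts shut or nearly so (up to 0.3), is stiff (about 0.18 N m) and stays where it is left.
- lever_axis (a point): The lever's vertical turning axis, at the lever's mid-thickness, 80 mm above the table.
- lever_grip (a point): Middle of the lever's red grip, 72 mm out from the axis, 80 mm above the table. The grip is 18 mm wide, 11 mm thick and reaches from 34 to 100 mm out from the axis; the steel lever inboard of it is 16 mm wide. x points from here to the lever's axis. Below the grip all is free down to the pipe and inlet elbow, at most 47 mm above the table.
- plunger (a joint): How far the sprung nozzle is pressed down, in m: 0 = up (at rest). A cap pressed on it meets the stop ring at 0.012. The spring pushes up with 7 N at the start of the travel and about 12 N at the stop, so a cap left to itself is lifted off the stop.
- nozzle_tip (a point): Top of the brass nozzle, on its axis; at rest 77 mm above the table. The nozzle is 23 mm across at its foot (6 mm high) and tapers to 10 mm at the tip, which centres the cap; it stands 20 mm above a brass collar, 33 mm across, on which the cap's lower rim comes to rest. Nozzle and collar move down together.
- stop_ring: Dark steel stop ring inside the white nest, round the nozzle, 35 mm inner and 52 mm outer diameter, fixed. Origin at the centre of its top face, which is the hard stop, 45 mm above the table. The white nest's rim, 53 mm inner diameter, stands 6 mm higher round it.
- cap: Machined aluminium end cap, about 0.16 kg, 62 mm high, standing mouth down in the tray: a skirt 44 mm across and 36 mm high with a dark rubber ring, and on top a round spigot 32 mm across, 26 mm high. Blind bore from below, 26 mm across, 30 mm deep. Origin at the centre of its lower (mouth) face, z up along its axis.
- tray: Blue plastic tray, 110 x 110 mm outside, 20 mm high, floor 4 mm thick, fixed; origin at the centre of its underside.
- mug: White mug, 76 mm across, 88 mm high, with a handle; origin at the centre of its foot. To be left alone.
- brush: Small brush with a wooden handle, 160 mm long, lying on the table. To be left alone.
- bottle: White plastic bottle with a red cap, 56 mm across, 150 mm high; origin at the centre of its foot. To be left alone.
There are look-alikes about, which are no part of the job. Several things look just like the cap: the one meant starts farthest to the robot's left.

How it is judged:
By the outcome, as a careful person would: the job done as asked, in the order asked, and still so for the second after the job is handed in, while the arm keeps its last pose, push and grip.
It also fails if it takes over 67 s, if anything falls off the work surface, if the arm or the gripper's body presses on something with over 40 N, if the wrist force passes 120 N, or if a joint passes its speed limit or range.

### The arm

A 7-joint arm with a two-finger parallel gripper is mounted at the origin on the work surface. World frame = base frame: x ahead of the robot, y to its left, z up, the work surface at z = 0. Lengths are in m, angles in rad, forces in N, time in s.
With the tool pointing down it reaches from about 0.375 to 0.925 m from the base axis. Payload 3.1 kg.
Tool frame: the origin (TCP) lies between the finger pads; the fingertips stand 19 mm ahead of it and the grasp point (between the pads) is the TCP; z points along the fingers, y is the line along which they close (so a half turn about z gives the same grasp; the last joint's range is limited). The gripper opens to 85 mm and grips with 20 to 120 N. Pads are 22 mm wide; open, the fingers measure 114 mm over their backs; the gripper's body (76 mm by 85 mm) begins 54 mm behind the grasp point. The pads swing forward as they close: fully open they stand 13 mm farther back than shut.
Start: joints at [-1.258, 0.383, 0.044, 1.598, -0.018, 1.161, -0.05], TCP at [0.26, 0.596, 0.25] pointing down, gripper open.
Joint ranges: [-2.61, 2.61], [-0.41, 2.15], [-1.48, 1.57], [0, 2.5], [-1.57, 4.71], [0.05, 1.97], [-2.85, 2.85]. Speed limits (rad/s): [2.79, 2.79, 3.14, 3.14, 3.14, 3.14, 3.14].

### API

Orientations are given as a unit quaternion [x, y, z, w].
In Python, from bench import move_ptp, movel, move_j, move_gripper, pause, inverse_kinematics, read_camera, camera_params, MotionError, sign_off, look_for, tip_of, read_time_s, read_qpos, read_joint_vel, read_effort, read_eef_pos, read_tcp_rot, read_ft_force, read_ft_torque, read_finger_gap, read_grasp_force gives the robot as it stands. Calls block until the motion is done:
- move_ptp(position, orientation): joint-space move of the TCP to a pose.
- movel(position, orientation=None, speed=0.15): straight line of the TCP; orientation=None keeps the orientation; speed is the mean speed in m/s.
- move_j(angles): joint-space move.
- move_gripper(opening, effort=None): finger opening in m; effort is the grip in N (None keeps the last); returns when the fingers have stopped.
- pause(seconds).
- inverse_kinematics(position, orientation): joint angles nearest the present ones, or None.
- read_camera(name): name is "scene" or "top" or "wrist"; returns the picture (480x640x3 uint8, red, green, blue); there is no depth.
- camera_params(name): a dict with "K" (3x3 intrinsics, pixels), "dist_coeffs" ([k1, k2, p1, p2, k3] as OpenCV has them; the pictures are not rectified), "camera_from_world" (4x4, takes a point from world to camera coordinates). Camera axes: x right, y down, z forward; pixel columns grow to the right and rows downward; lengths in m; the calibration is good to about 2 mm. A picture is of the moment at which its call begins: read the wrist's pose just before it. camera_params takes no time and is no camera call; for the wrist camera it gives the pose at the moment of the call.
A pose or a line that the arm cannot do raises MotionError and nothing moves.
- sign_off(): hands the job in; it is judged then, once.
Trained networks look in the newest picture that a camera, given by its name, has taken for a name from the list of things; names that differ only in an ending like _2 or _b are one class to them, and where a whole thing is asked for, a point or a joint stands for the part that bears it (a point fixed in the world has none). Each returns a list of dicts, best first, with "confidence" (0 to 1); they miss things now and then, are a little off and sometimes report something else, mostly with a low value. They report only what shows in the picture. A call takes as long as a camera call. They do not tell look-alikes from the thing itself.
- look_for(camera, name): "at" ([column, row] in pixels, amid what is visible of it).
- tip_of(camera, name): "at" ([column, row] in pixels: a listed point, or the origin of a listed thing).
Readings, each from a call of its own:
- read_time_s(): time.
- read_qpos(): joint angles.
- read_joint_vel(): joint speeds.
- read_effort(): joint torques, N m.
- read_eef_pos(): TCP position.
- read_tcp_rot(): TCP orientation.
- read_ft_force(): force on the tool from outside, world axes, zero at the start.
- read_ft_torque(): the same for the moment, N m.
- read_finger_gap(): finger opening in m.
- read_grasp_force(): force on a finger pad.
Only numpy, scipy, OpenCV 4.12 (cv2) and the standard library are available. Lean on these libraries where they do the work, as an engineer would, in place of code of your own. Each camera call takes 0.05 s, during which the arm holds its last target. There are 200 camera calls.

## Working session

There is one attempt and no reset: what is moved stays moved. The work goes in short steps, each a Python script; the robot and the scene stay as the last script left them, time stands still between calls to the robot, and variables do not carry over. Pictures are saved under pics/ and viewed, at most 10 in all, crops included, and the job is handed in when it is done.

```bash
ls; mkdir -p pics; cat > h.py <<'E'
import numpy as np, cv2
from bench import *
def ray(cam,px,P=None):
    P=P or camera_params(cam); K=np.array(P["K"]);d=np.array(P["dist_coeffs"]);T=np.array(P["camera_from_world"])
    u=cv2.undistortPoints(np.array([[px]],float),K,d)[0,0]
    R=T[:3,:3];return -R.T@T[:3,3], R.T@np.array([u[0],u[1],1.])
def onz(cam,px,z,P=None):
    o,d=ray(cam,px,P); return o+d*(z-o[2])/d[2]
def proj(cam,p):
    P=camera_params(cam);T=np.array(P["camera_from_world"])
    return cv2.projectPoints(np.array([p],float),cv2.Rodrigues(T[:3,:3])[0],T[:3,3],np.array(P["K"]),np.array(P["dist_coeffs"]))[0][0,0]
def snap(cam,f):
    im=read_camera(cam); cv2.imwrite("pics/"+f,im[:,:,::-1]); return im
E
python3 - <<'E'
from h import *
Z={"lever_axis":.08,"lever_grip":.08,"nozzle_tip":.077,"stop_ring":.045,"cap":.004,"tray":0,"station":0,"mug":0,"bottle":0}
for c in ("top","scene"):
    snap(c,c+"0.png")
    for n,z in Z.items():
        for r in tip_of(c,n)[:5]: print(c,n,np.round(r["at"],1),round(r["confidence"],2),np.round(onz(c,r["at"],z),4))
print(read_time_s(),read_tcp_rot())
E
```

```text
pics
top lever_axis [365.9 213.2] 0.86 [ 0.5905 -0.0741  0.08  ]
top lever_axis [219.1 299.4] 0.21 [0.4119 0.24   0.08  ]
top lever_grip [154.8 216.3] 0.75 [0.5917 0.3813 0.08  ]
top lever_grip [364.1 244.1] 0.63 [ 0.5246 -0.0688  0.08  ]
top nozzle_tip [277.4 199.8] 0.72 [0.6229 0.1146 0.077 ]
top stop_ring [278.4 201.9] 0.47 [0.6234 0.1152 0.045 ]
top cap [264.2 307.2] 0.72 [0.3913 0.1528 0.004 ]
top cap [219.3 299.9] 0.68 [0.4087 0.2547 0.004 ]
top cap [295.  283.2] 0.53 [0.4444 0.0828 0.004 ]
top tray [213.9 296.2] 0.96 [0.4171 0.2679 0.    ]
top station [333.6 215.1] 0.66 [ 0.5979 -0.0068  0.    ]
top mug [429.8 290.9] 0.94 [ 0.4218 -0.222   0.    ]
top mug [333.7 216.8] 0.3 [ 0.594 -0.007  0.   ]
top bottle [491.  187.3] 0.74 [ 0.658  -0.3742  0.    ]
scene lever_axis [274.9 231.1] 0.72 [ 0.5923 -0.0691  0.08  ]
scene lever_axis [283.  174.3] 0.31 [ 0.4674 -0.1735  0.08  ]
scene lever_grip [300.5 217. ] 0.81 [ 0.528  -0.0572  0.08  ]
scene nozzle_tip [334.1 291.3] 0.75 [0.6129 0.1195 0.077 ]
scene stop_ring [331.7 297.8] 0.48 [0.6124 0.1138 0.045 ]
scene cap [446.8 291.1] 0.78 [0.4127 0.2632 0.004 ]
scene cap [372.5 252.7] 0.75 [0.4467 0.0841 0.004 ]
scene tray [450. 293.] 0.74 [0.4093 0.2701 0.    ]
scene station [296.1 272.4] 0.96 [ 0.5987 -0.0023  0.    ]
scene mug [284.3 178.1] 0.83 [ 0.4244 -0.2179  0.    ]
scene mug [443.9 293.1] 0.67 [0.4185 0.2607 0.    ]
scene bottle [173.7 194.4] 0.76 [ 0.6457 -0.3712  0.    ]
1.0 [ 2.03940687e-01  9.78983246e-01  1.13052162e-05 -9.38147745e-06]
```

View pics/top0.png

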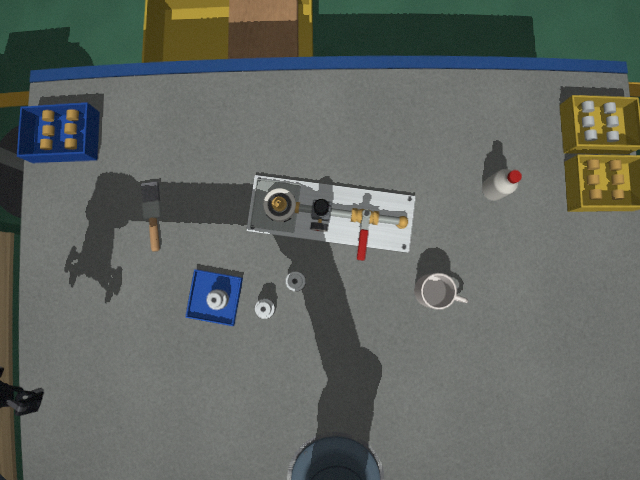

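View pics/scene0.png

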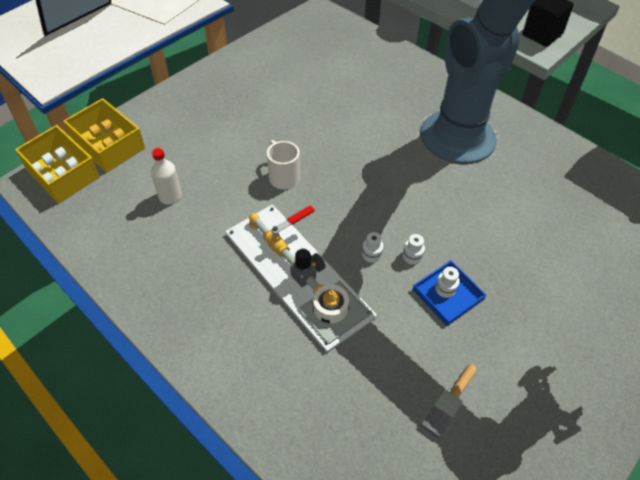

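The top picture shows the tray with a cap at (217,299), the look-alikes at (264,309) and (295,281), the nozzle at (278,203), the valve at (366,215) and the red lever hanging down to (362,258). The scene view agrees with this. I'll refine the positions with the wrist camera.

```bash
cat >> h.py <<'E'
def down(a): return [float(np.cos(a/2)),float(np.sin(a/2)),0.,0.]
def wl(names,show=3):
    P=camera_params("wrist"); read_camera("wrist")
    for n,z in names.items():
        for r in tip_of("wrist",n)[:show]: print(n,np.round(r["at"]),round(r["confidence"],2),np.round(onz("wrist",r["at"],z,P),4))
E
python3 - <<'E'
from h import *
a=np.radians(170)
move_ptp([.43,.255,.27],down(a)); snap("wrist","w1.png"); wl({"cap":.004,"tray":0})
P=camera_params("wrist");print(-np.array(P["camera_from_world"])[:3,:3].T@np.array(P["camera_from_world"])[:3,3])
move_ptp([.60,.12,.30],down(a)); wl({"nozzle_tip":.077,"stop_ring":.045,"lever_axis":.08})
move_ptp([.56,-.04,.28],down(a)); snap("wrist","w2.png"); wl({"lever_axis":.08,"lever_grip":.08,"nozzle_tip":.077})
print(read_time_s(),read_qpos(),read_eef_pos())
E
python3 -c "
import cv2,numpy as np
cv2.imwrite('pics/w12.png',cv2.resize(np.hstack([cv2.imread('pics/w%d.png'%i) for i in (1,2)]),(800,300),interpolation=cv2.INTER_AREA))"
```

```text
cap [310. 187.] 0.8 [0.4149 0.2557 0.004 ]
cap [175. 239.] 0.79 [0.4487 0.0832 0.004 ]
cap [220. 181.] 0.59 [0.3899 0.1551 0.004 ]
tray [324. 183.] 0.85 [0.414  0.2721 0.    ]
[0.35169244 0.26953684 0.39415688]
nozzle_tip [310. 226.] 0.79 [0.6171 0.1159 0.077 ]
nozzle_tip [404.  10.] 0.51 [0.4311 0.2356 0.077 ]
nozzle_tip [222. 214.] 0.46 [0.5884 0.0271 0.077 ]
stop_ring [308. 219.] 0.73 [0.6179 0.1139 0.045 ]
lever_axis [130. 234.] 0.64 [ 0.5917 -0.0768  0.08  ]
lever_axis [308. 229.] 0.34 [0.6201 0.1138 0.08  ]
lever_axis [354. 225.] 0.75 [ 5.798e-01 -1.000e-04  8.000e-02]
lever_axis [284. 251.] 0.64 [ 0.595  -0.0736  0.08  ]
lever_grip [281. 177.] 0.76 [ 0.5214 -0.0616  0.08  ]
nozzle_tip [468. 242.] 0.61 [0.6196 0.1141 0.077 ]
nozzle_tip [279. 175.] 0.6 [ 0.5197 -0.0638  0.077 ]
4.6583 [-0.42129968  0.1988131   0.47304474  1.79946594 -0.09837991  1.16616061
  1.48246442] [ 0.56056799 -0.03785144  0.28005146]
```

View pics/w12.png

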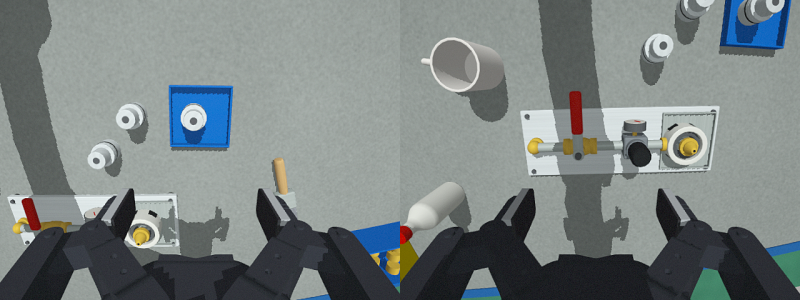

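w1 shows the target cap in the tray at about (310,187). w2 shows the lever shut, with its axis at about (284,251) and its grip at (281,177). Next I close the fingers and sweep the lever.

```bash
cat >> h.py <<'E'
AX=np.array([.593,-.0745]); NZ=np.array([.619,.1145])
sy=(NZ-AX)/np.linalg.norm(NZ-AX); sx=np.array([sy[1],-sy[0]])
def lev(phi,off,z=.081,r=.075):
    u=-sx*np.cos(phi)-sy*np.sin(phi); t=sx*np.sin(phi)-sy*np.cos(phi)
    p=AX+r*u-off*t; a=np.arctan2(t[1],t[0])+np.pi
    return [*p,z],down(a)
E
python3 - <<'E'
from h import *
for f in (0,.8,1.6):
    print(f,np.round(lev(f,.02)[0],3),inverse_kinematics(*lev(f,.02)))
move_gripper(0.0,40)
move_ptp(*lev(-.05,.04,.16)); print(read_qpos())
p,q=lev(-.05,.04); movel(p,q,.12)
f0=np.array(read_ft_force())
for phi in np.arange(0,1.5,.2):
    p,q=lev(phi,.021); movel(p,q,.08); print(round(phi,2),np.round(read_ft_force()-f0,1))
print(read_time_s()); snap("top","t1.png")
E
python3 -c "
import cv2
cv2.imwrite('pics/t1c.png',cv2.resize(cv2.imread('pics/t1.png')[150:300,180:460],None,fx=2.8,fy=2.8))"
```

```text
0 [ 0.521 -0.044  0.081] [-0.50551609  0.42866766  0.59938892  2.0491587  -0.34649605  0.76214981
  0.16926637]
0.8 [ 0.522 -0.105  0.081] [-0.32177614  0.42689148  0.51957769  2.02592302 -0.30212349  0.76274282
  1.04317599]
1.6 [ 0.565 -0.147  0.081] [-0.193302    0.50222332  0.46169276  1.89907135 -0.30100286  0.80853494
  1.89241706]
[-0.58686592  0.29571631  0.63117726  1.99724897 -0.21899368  0.91399482
 -0.02776456]
0.0 [-0.6  0.5  0.5]
0.2 [0.6 0.4 0.5]
0.4 [ 0.1 -0.3  1. ]
0.6 [-0.6 -0.8  1. ]
0.8 [ 0.3 -0.   0.5]
1.0 [-0.3  0.3 -0.3]
1.2 [-0.   0.1 -1. ]
1.4 [-1.   0.8 -0.8]
10.4667
```

View pics/t1c.png

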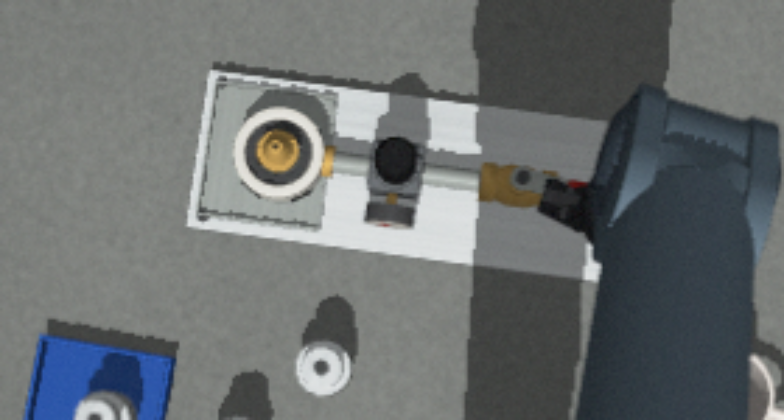

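The crop shows the lever nearly in line with the pipe, with a bit of red at (578,185). I'll push on until the stop resists.

```bash
python3 - <<'E'
from h import *
for phi in np.arange(1.45,1.85,.04):
    p,q=lev(1.53,.021-.075*(phi-1.53)) if phi>1.53 else lev(phi,.021)
    movel(p,q,.06); f=np.array(read_ft_force()); print(round(phi,2),np.round(f,1),np.round(f[:2]@sx,1))
    if f[:2]@sx<-12: break
p,q=lev(1.5,.05); movel(p,q,.12); movel([p[0],p[1],.2],q,.2)
move_gripper(.085)
a=np.radians(170)
move_ptp([.50,.0,.30],down(a)); snap("wrist","w3.png"); wl({"lever_axis":.08,"lever_grip":.08,"nozzle_tip":.077})
move_ptp([.47,.25,.22],down(a)); wl({"cap":.004,"tray":0}); snap("wrist","w4.png")
print(read_time_s())
E
python3 -c "
import cv2,numpy as np
cv2.imwrite('pics/w34.png',cv2.resize(np.hstack([cv2.imread('pics/w%d.png'%i) for i in (3,4)]),(800,300),interpolation=cv2.INTER_AREA))"
```

```text
1.45 [-0.9  1.7  0.4] -1.1
1.49 [-2.3  0.8  0.3] -2.4
1.53 [-0.8  2.2 -1.8] -1.1
1.57 [-6.6  2.5  3.5] -6.8
1.61 [-11.3   4.4   9.1] -11.8
1.65 [-16.9   5.3  14.1] -17.4
lever_axis [266. 302.] 0.71 [ 0.5964 -0.0742  0.08  ]
lever_grip [202. 300.] 0.94 [ 0.5819 -0.1458  0.08  ]
nozzle_tip [434. 293.] 0.82 [0.6214 0.1162 0.077 ]
cap [156. 218.] 0.95 [0.4514 0.0841 0.004 ]
cap [205. 148.] 0.9 [0.3922 0.1544 0.004 ]
cap [311. 148.] 0.79 [0.4117 0.2563 0.004 ]
tray [326. 148.] 0.92 [0.4142 0.2713 0.    ]
16.2333
```

View pics/w34.png

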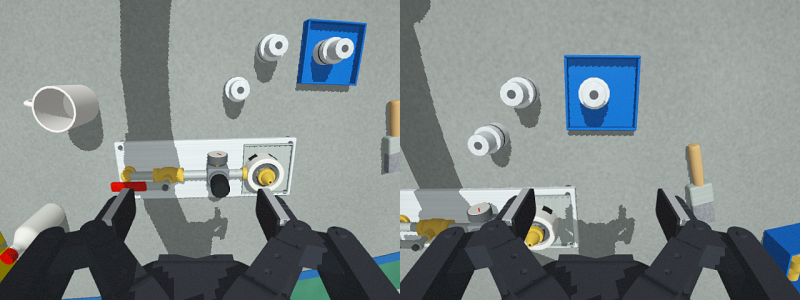

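The lever lies along the pipe (grip at (202,300) in w3), and the firm reaction showed it is at the stop. The cap in the tray is at (311,148) in w4. Next is the grasp, with the fingers closing along the station's x.

```bash
python3 - <<'E'
from h import *
a=np.radians(82)
C=np.array([.4125,.2562])
print(inverse_kinematics([*C,.15],down(a)),inverse_kinematics([*NZ,.18],down(a)))
move_ptp([*C,.15],down(a)); wl({"cap":.004},2); snap("wrist","w5.png")
print(proj("wrist",[*C,.066]))
movel([*C,.062],None,.1); f0=np.array(read_ft_force()); print(f0)
move_gripper(.02,60); print(read_finger_gap(),read_grasp_force(),read_eef_pos(),read_ft_force())
P=camera_params("wrist");snap("wrist","w6.png"); print(proj("wrist",[*C,.066]),read_time_s())
E
python3 -c "
import cv2,numpy as np
cv2.imwrite('pics/w56.png',cv2.resize(np.hstack([cv2.imread('pics/w%d.png'%i) for i in (5,6)]),(800,300),interpolation=cv2.INTER_AREA))"
```

```text
[-0.73588097  0.19775124  0.10375203  2.07878815 -0.02670835  0.86626539
 -0.7564625 ] [-0.46278385  0.42005643  0.26958256  1.72240039 -0.1280999   1.01635438
 -0.28757086]
cap [372. 386.] 0.91 [0.4493 0.0867 0.004 ]
cap [309. 229.] 0.64 [0.4103 0.2562 0.004 ]
[311.59956862 255.05993687]
[ 0.10644819 -0.15621097 -0.70099029]
0.030389885023661016 58.956586718559265 [0.41248159 0.2564816  0.06247369] [-2.27881625 -0.42343057  4.64820308]
[312.15417558 331.06103156] 19.425
```

View pics/w56.png

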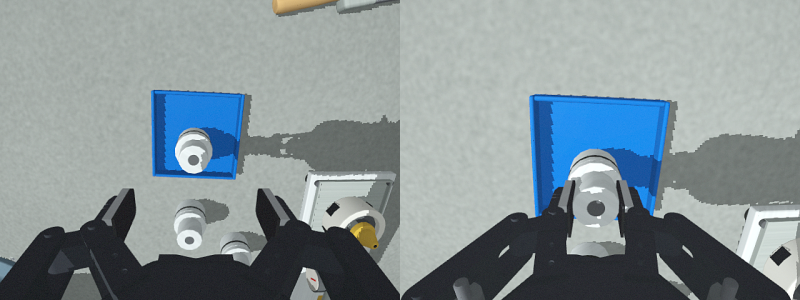

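The spigot is gripped: its top is seen at about (314,333), against (312,331) expected, and the gap is 30 mm. I'll lift it, measure the nozzle once more on the way, and hover.

```bash
python3 - <<'E'
from h import *
a=np.radians(82)
movel([.4125,.2562,.20],None,.15)
print(read_finger_gap(),read_ft_force())
N=[]
for p in ([.60,.05,.25],[.62,.03,.23]):
    move_ptp(p,down(a)); wl({"nozzle_tip":.077,"stop_ring":.045},1)
move_ptp([*NZ,.165],down(a)); print(read_eef_pos(),read_finger_gap(),read_ft_force()); snap("wrist","w7.png");snap("scene","s7.png"); print(read_time_s(),proj("scene",[*NZ,.077]))
E
python3 -c "
import cv2,numpy as np
a=cv2.imread('pics/w7.png');b=cv2.resize(cv2.imread('pics/s7.png')[190:350,240:453],(640,480))
cv2.imwrite('pics/w7s.png',cv2.resize(np.hstack([a,b]),(800,300),interpolation=cv2.INTER_AREA))"
```

```text
0.030045291997830726 [-0.93305061  0.3794734  -0.96426981]
nozzle_tip [329. 147.] 0.62 [0.621  0.1139 0.077 ]
stop_ring [325. 146.] 0.97 [0.6185 0.114  0.045 ]
nozzle_tip [296. 122.] 0.84 [0.6176 0.1145 0.077 ]
[0.61797904 0.11734117 0.16418635] 0.030008876723703594 [-0.09617992 -0.91804683 -0.53926903]
22.7583 [330.08769419 291.70865787]
```

View pics/w7s.png

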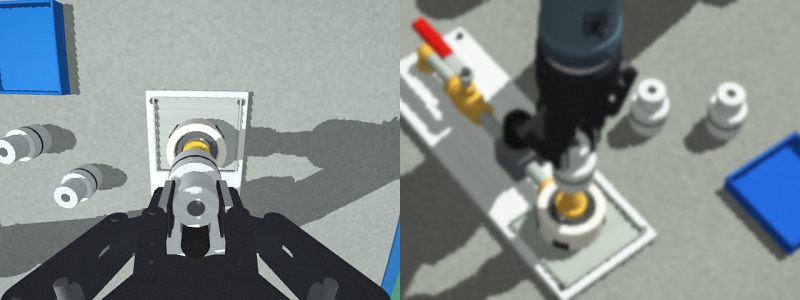

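The cap is centred over the nozzle in both views, with brass visible directly beneath it. Now a slow descent while watching the force.

```bash
python3 - <<'E'
from h import *
move_gripper(.02,90)
movel([*NZ,.142],None,.06); pause(.3); f0=np.array(read_ft_force()); print(f0,read_eef_pos())
z=.142
while z>.085:
    z-=.003 if z>.107 else .0015
    movel([*NZ,z],None,.03); pause(.1); f=np.array(read_ft_force())-f0; e=read_eef_pos()
    print(round(z,4),np.round(f,1),np.round(e,4))
    if f[2]>24 or np.linalg.norm(f[:2])>10: break
print(read_time_s(),read_finger_gap(),read_grasp_force()); snap("wrist","w8.png"); snap("scene","s8.png")
E
python3 -c "
import cv2,numpy as np
a=cv2.imread('pics/w8.png');b=cv2.resize(cv2.imread('pics/s8.png')[190:350,240:453],(640,480))
cv2.imwrite('pics/w8s.png',cv2.resize(np.hstack([a,b]),(800,300),interpolation=cv2.INTER_AREA))"
```

```text
[-0.82477245  0.1410283  -1.66711778] [0.61931613 0.11456421 0.14243279]
0.139 [ 0.5 -0.5 -0.2] [0.6189 0.1145 0.1389]
0.136 [ 0.7 -0.3  0.5] [0.619  0.1145 0.1359]
0.133 [ 0.6 -0.4  0.2] [0.6189 0.1145 0.1329]
0.13 [ 1.8 -0.3  0.9] [0.6189 0.1145 0.1299]
0.127 [-0.4 -0.3  1. ] [0.6189 0.1145 0.1269]
0.124 [ 1.2 -0.7  0.7] [0.6189 0.1145 0.1239]
0.121 [ 2.2 -0.8  1. ] [0.6189 0.1145 0.1209]
0.118 [ 1.5 -0.8  0.1] [0.6189 0.1145 0.1179]
0.115 [ 2.2 -0.2  3.4] [0.6197 0.1146 0.1156]
0.112 [ 0.2 -1.   6.9] [0.6198 0.1147 0.1133]
0.109 [-0.5 -0.7  8.5] [0.6198 0.1147 0.1106]
0.106 [-1.5 -0.9 10.1] [0.6199 0.1147 0.1078]
0.1045 [-1.9  0.1 10.4] [0.6199 0.1147 0.1064]
0.103 [-1.2 -0.6 11.4] [0.6199 0.1147 0.1051]
0.1015 [-2.4  0.1 11.4] [0.6199 0.1147 0.1037]
0.1 [-4.3 -0.9 17.4] [0.6199 0.1147 0.1036]
0.0985 [-7.  -1.5 24.3] [0.62   0.1148 0.1036]
29.7583 0.029518835652760523 92.29889273643494
```

View pics/w8s.png

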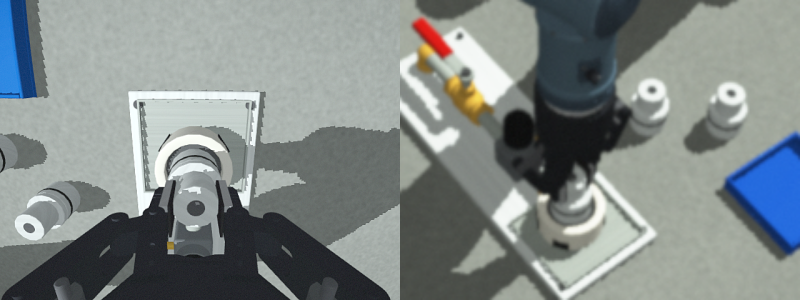

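The cap sits inside the white nest rim, upright at (195,165) in the left view. The force rose from 7 to 11.4 N over the 12 mm of travel, then sharply at the stop, and is now 24 N.

```bash
python3 - <<'E'
from h import *
pause(1.0); print(read_ft_force(),read_eef_pos(),read_time_s()); print(sign_off())
E
```

```text
[-8.94905042 -0.86123237 23.37702733] [0.61996781 0.1147522  0.1035752 ] 30.8583
the job is handed in; nothing more can be done
None
```

The job is handed in at about 31 s: the valve was pushed fully open to its stop, then the cap from the tray was fitted over the nozzle and is still held on the stop ring at about 24 N; the mug, brush and bottle were not touched.

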